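Book the dropping bottles into their stand

TASK

Book the amber dropping bottles on the bench paper into the bottle stand: with the hand scanner, first scan the stand's label, then the label of each bottle from left to right (left as the robot faces the bench), each time pointing the scanner's window squarely at the middle of the label from a few centimetres away and holding it steady for a good second. Then put the scanner back in its charging cradle as it was, and stand every bottle upright, fully down, in a well of its own, its label facing the same way as the stand's label. Leave the other things on the bench alone.

Things in the scene. Friction and masses are not known exactly. Their poses are not given: they have to be found in the camera images.
- stand: Grey plastic dropping-bottle stand fixed to the bench, left or right, 90 (x) x 256 (y) x 50 mm high: three round wells in a row along its y, each a 64 mm hole through the 8 mm top plate (top at 50 mm) over a floor 8 mm above the bench. Origin: centre of its underside; x is the outward normal of the long side that carries its label, z up.
- stand_label (a point): Centre of the stand's paper bar-code label (60 mm wide, 30 mm high) on the middle of its long +x side, 31 mm above the bench; x is the label's outward normal (level), z up.
- scanner: Grey hand bar-code scanner, loose, 160 g. Origin: on its underside below the grip point (its balance point). x points out of the nose along the beam, z up. Handle 34 mm wide (y), from x = -90 to 28 mm, z = 2 to 32; wider nose 62 mm wide (66 over its soft rim), from x = 28 to 66 mm, z = 0 to 34. It reads by itself, without a trigger.
- scanner_window (a point): Centre of the red window in the nose, 66 mm ahead of the scanner's origin and 17 mm above its underside; axes as the scanner's (x = beam). It reads a label that lies 25 to 110 mm straight ahead of the window, within about 12 mm of the beam, the beam within about 17 degrees of square to the label.
- cradle: Black charging cradle fixed to the bench, left or right; origin on its underside below the docked scanner's origin, x the way the nose points. Blocks 10 mm high under nose and tail, joined by a 24 mm wide spine (fingertip room beside the handle at x = -30 to 17 mm). Cheeks 24 mm high: beside the nose (72 mm apart, x = 30 to 66) and the tail (43 mm apart, x = -86 to -46).
- cradle_seat (a point): Where the scanner's origin lies when it is docked: 10 mm above the cradle's origin; axes as the cradle's.
- well1 (a point): Centre of the floor of well 1 of the stand (8 mm above the bench); the wells are 80 mm apart, well 1 at the stand's +y end.
- well2 (a point): Centre of the floor of well 2 of the stand (8 mm above the bench); the wells are 80 mm apart, well 1 at the stand's +y end.
- well3 (a point): Centre of the floor of well 3 of the stand (8 mm above the bench); the wells are 80 mm apart, well 1 at the stand's +y end.
- bottle1: Squat amber glass dropping bottle, place 1 of 3 in the row on the bench paper counted from the robot's left (+y); may be absent. 160 g. Round body 56 mm across, 52 mm high; shoulder to 62 mm; black cap 26 mm across from 62 to 90 mm (grip here); rubber bulb 17 mm across up to 112 mm. Origin: centre of its base, z up, x is the outward normal of its label.
- bottle1_label (a point): Centre of the paper bar-code label on bottle1, on the side of the body 29 mm from the axis, 28 mm above the base; x is the label's outward normal (level), z up. At the start the labels face more or less away from the robot.
- bottle2: Squat amber glass dropping bottle, place 2 of 3 in the row on the bench paper counted from the robot's left (+y); may be absent. 160 g. Round body 56 mm across, 52 mm high; shoulder to 62 mm; black cap 26 mm across from 62 to 90 mm (grip here); rubber bulb 17 mm across up to 112 mm. Origin: centre of its base, z up, x is the outward normal of its label.
- bottle2_label (a point): Centre of the paper bar-code label on bottle2, on the side of the body 29 mm from the axis, 28 mm above the base; x is the label's outward normal (level), z up. At the start the labels face more or less away from the robot.
- bottle3: Squat amber glass dropping bottle, place 3 of 3 in the row on the bench paper counted from the robot's left (+y); may be absent. 160 g. Round body 56 mm across, 52 mm high; shoulder to 62 mm; black cap 26 mm across from 62 to 90 mm (grip here); rubber bulb 17 mm across up to 112 mm. Origin: centre of its base, z up, x is the outward normal of its label.
- bottle3_label (a point): Centre of the paper bar-code label on bottle3, on the side of the body 29 mm from the axis, 28 mm above the base; x is the label's outward normal (level), z up. At the start the labels face more or less away from the robot.
- ph_box1: White pH test-strip box with coloured squares, 55 x 85 x 12 mm; bystander, origin under its centre.
- ph_box2: White pH test-strip box with coloured squares, 55 x 85 x 12 mm; bystander, origin under its centre.
- orange_bottle: Small orange plastic bottle with a white cap, 34 mm across, 85 mm high; bystander, origin under its centre.
Mind the look-alikes: they are no part of the job. Leave any turquoise look-alike of the scanner alone. What is shaped like the bottle3 but green is not meant.

How it is judged:
By the outcome, as a careful person would: the job done as asked, in the order asked, and still so for the second after the job is handed in, with the robot touching nothing.
Of bottle1, bottle2, bottle3 only 2 to 3 are there at a start; the rules pass over those that are not, and their reading is None.
At some moment in a run one of bottle1, bottle2, bottle3 may be knocked a few centimetres aside while the robot is not near it.
It also fails if it takes over 210 s, if anything falls off the work surface, if the arm or the gripper's body presses on something with over 40 N, if the wrist force passes 120 N, or if a joint passes its speed limit or range.

ROBOT

A 7-joint arm with a two-finger parallel gripper is mounted at the origin on the work surface. World frame = base frame: x ahead of the robot, y to its left, z up, the work surface at z = 0. Lengths are in m, angles in rad, forces in N, time in s.
With the tool pointing down it reaches from about 0.35 to 0.9 m from the base axis. Payload 8.1 kg.
Tool frame: the origin (TCP) lies where the fingers leave the gripper's body, on its centre line; the fingertips stand 66 mm ahead of it and the grasp point (between the pads) lies 47 mm ahead of it (arm.tip_reach is the distance from the TCP to the fingertips, in m); z points along the fingers, y is the direction in which the jaws open and shut (so a half turn about z gives the same grasp; the last joint's range is limited). The gripper opens to 92 mm and grips with 3 to 60 N. Pads are 19 mm wide; open, the fingers measure 130 mm over their backs; the gripper's body (75 mm by 190 mm) begins 47 mm behind the grasp point.
Start: joints at [1.207, 0.434, 0.025, 1.573, -0.012, 1.134, -0.075], TCP at [0.161, -0.604, 0.292] pointing down, gripper open.
Joint ranges: [-2.62, 2.62], [-0.44, 2.09], [-1.27, 1.32], [0.08, 2.57], [-1.32, 4.46], [0.12, 2], [-2.74, 2.74]. Speed limits (rad/s): [2.22, 2.22, 3.01, 3.01, 3.14, 3.14, 3.14].

INTERFACE

Orientations are given as a rotation vector (axis times angle).
In Python, from cell import arm gives the robot as it stands.
- The arm moves only by the tool carry_out, never from a script. Its argument "plan" is a list of rows, each a list of 5 numbers: the shift along the world's x, y, z in cm, then the turn about the world's z in rad, then the finger opening in cm, from 0 to 9.18. In form: [[tx, ty, tz, spin, fingers], ...]. A call has 1 to 20 rows; each row is the pose to reach, as a shift and turn from the pose measured when the call began; what a row does not reach only later rows make up. A row lasts 1/10 s, in which the tool goes at most 50 mm and 8.59 degrees, less where a joint would pass 70% of its speed; a pose out of reach is approached as far as the arm can. A call with a gripper value outside its range is refused whole. The fingers move at their own pace and stop on an object; "squeeze" is the grip in N (left out, the last holds). Time passes only in rows, so rows that repeat a pose let the fingers close. It gives the time, the measured TCP pose, the force and the opening at its end, in the units of the state.
- arm.observe(): the state, without advancing time (a new reading comes with each control period).
- arm.get_image(name): name is "scene" or "top" or "wrist"; returns (picture, depth): 480x640x3 uint8, red, green, blue; 480x640 float32, m along the optical axis (not along the pixel's ray), 0 where there is no reading.
- arm.get_calibration(name): a dict with "intrinsics" (3x3 intrinsics, pixels), "rvec" (rotation vector, rad) and "tvec" (3), from world to camera coordinates, as OpenCV has them; the wrist camera has in their place "tool_from_camera" (4x4, takes a point from camera to tool coordinates, whose origin is the TCP and whose axes are the flange's). Camera axes: x right, y down, z forward; pixel columns grow to the right and rows downward; lengths in m; the calibration is good to about 2 mm. A picture is of the moment at which its call begins: read the wrist's pose just before it. get_calibration takes no time and is no camera call.
- arm.sign_off(): hands the job in, once; it reports no verdict.
The state is a dict: "clock": time; "joints": joint angles; "dq": joint speeds; "joint_efforts": joint torques, N m; "position": TCP position; "ee_rot": TCP orientation; "force": force on the tool from outside, world axes, zero at the start; "ft_torque": the same for the moment, N m; "width": opening from 0.0 (shut) to 1.0 (fully open).
Only numpy, scipy, OpenCV 4.12 (cv2) and the standard library are available. Lean on these libraries where they do the work, as an engineer would, in place of code of your own. Each camera call takes 0.05 s, during which the arm holds its last target. There are 200 camera calls.

## Working session

There is one attempt and no reset: what is moved stays moved. The work goes in short steps, Python scripts to look and compute and a tool call to move; the robot and the scene stay as the last step left them, time stands still between calls to the robot, and variables do not carry over. Pictures are saved under pics/ and viewed, about 12 in all and at most 16, crops included, and the job is handed in when it is done.

Besides the shell and the picture viewer there is one more tool, called after "Emit:" in YAML: its name, and indented under it one key for each argument. carry_out: Moves the arm, as the interface text tells. Its arguments: {"type":"object","properties":{"plan":{"type":"array"},"squeeze":{"type":"number"}},"required":["plan"]}

```bash
ls; mkdir -p pics; python3 - <<'E'
from cell import arm
import cv2
print(arm.observe())
for n in ("scene","top"):
    p,d=arm.get_image(n); cv2.imwrite(f"pics/{n}0.png",p[:,:,::-1]); 
    import numpy as np; np.save(f"{n}0.npy",d); c=arm.get_calibration(n); print(n,c)
print(arm.get_calibration("wrist"))
E
```

```text
pics
{'clock': 0.0, 'joints': array([ 1.20739979,  0.43523884,  0.02494197,  1.5741529 , -0.01159155,
        1.13401647, -0.07508353]), 'dq': array([-0.00038546,  0.00015142,  0.0004612 , -0.00317317,  0.0006756 ,
       -0.00044989, -0.00191757]), 'joint_efforts': array([-5.39744578e-04, -6.67842722e+01,  9.84083824e-01, -3.14460039e+01,
       -6.08883868e-02,  4.29487566e-02,  1.55081361e-04]), 'position': array([ 0.16100737, -0.60344691,  0.29141311]), 'ee_rot': array([-3.11330801e+00, -4.08251530e-01,  5.66268235e-04]), 'force': array([ 0.11399714, -0.22908982, -0.27749357]), 'ft_torque': array([ 0.00232942,  0.04312371, -0.00569855]), 'width': 1.0005730423475223}
scene {'intrinsics': array([[489.28610208,   0.        , 317.16727054],
       [  0.        , 489.28610208, 243.07849147],
       [  0.        ,   0.        ,   1.        ]]), 'rvec': array([ 1.7636226 ,  1.71766689, -0.76837745]), 'tvec': array([ 0.0350653 , -0.35506439,  1.50921787])}
top {'intrinsics': array([[465.27158091,   0.        , 322.74458344],
       [  0.        , 465.27158091, 236.51102097],
       [  0.        ,   0.        ,   1.        ]]), 'rvec': array([ 2.17073513, -2.23267495,  0.06388591]), 'tvec': array([-0.05202381,  0.5349497 ,  1.07407127])}
{'intrinsics': array([[408.81354018,   0.        , 323.08429302],
       [  0.        , 408.81354018, 241.42095155],
       [  0.        ,   0.        ,   1.        ]]), 'tool_from_camera': array([[-6.40448095e-04, -9.60467331e-01, -2.78391983e-01,
         7.60997076e-02],
       [ 9.99999736e-01, -5.19579280e-04, -5.07949261e-04,
         5.70793826e-04],
       [ 3.43221965e-04, -2.78392234e-01,  9.60467410e-01,
        -9.22173570e-02],
       [ 0.00000000e+00,  0.00000000e+00,  0.00000000e+00,
         1.00000000e+00]])}
```

View pics/top0.png

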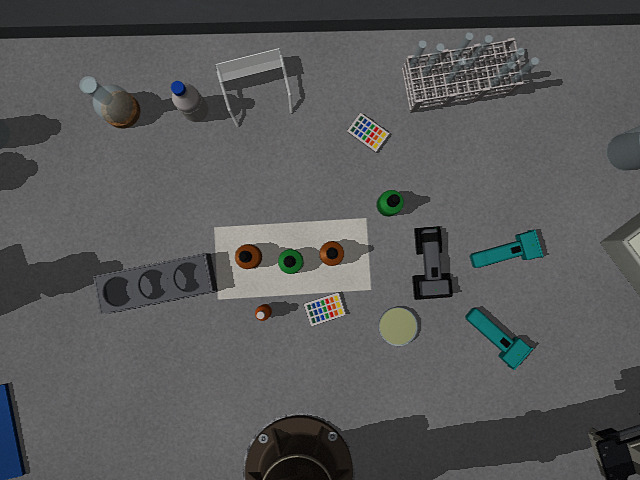

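View pics/scene0.png

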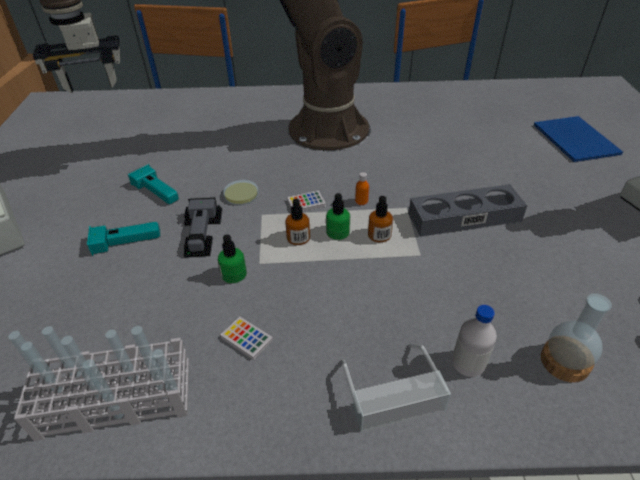

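The two amber bottles are at top px (248,256) and (332,252), so they are places 1 and 3. The bottle in place 2, at (290,261), is green and not meant. There is another green bottle at (390,203). The grey scanner is in the black cradle at (432,262), and the turquoise look-alikes are at (507,250) and (500,337). The stand is at (155,283), and its label faces away from the robot. I'll take one close crop to check this.

```bash
cat > h.py <<'E'
import numpy as np, cv2
from scipy.spatial.transform import Rotation as R
from cell import arm
def cam(n, st=None):
    c=arm.get_calibration(n); K=c["intrinsics"]
    if n=="wrist":
        st=st or arm.observe(); T=c["tool_from_camera"]; Rt=R.from_rotvec(st["ee_rot"]).as_matrix()
        return K, Rt@T[:3,:3], Rt@T[:3,3]+st["position"]
    Rm=cv2.Rodrigues(c["rvec"])[0]; return K, Rm.T, -Rm.T@c["tvec"]
def rays(C,uv):
    K,Rc,o=C; uv=np.atleast_2d(uv).astype(float)
    return (np.c_[uv,np.ones(len(uv))]@np.linalg.inv(K).T)@Rc.T
def onz(C,uv,z):
    d=rays(C,uv); o=C[2]; return o+d*((z-o[2])/d[:,2])[:,None]
def proj(C,P):
    K,Rc,o=C; p=(np.atleast_2d(P)-o)@Rc@K.T; return p[:,:2]/p[:,2:]
def cloud(C,d,m):
    v,u=np.nonzero(m&(d>0)); return C[2]+rays(C,np.c_[u,v])*d[v,u][:,None]
E
python3 - <<'E'
from h import *
s=cv2.imread("pics/scene0.png"); t=cv2.imread("pics/top0.png")
f=lambda im,x,y,w,h,S:cv2.resize(im[y:y+h,x:x+w],S,interpolation=cv2.INTER_CUBIC)
a=f(t,400,215,65,100,(260,400)); b=f(s,170,185,65,80,(325,400))
c=f(s,270,180,140,90,(420,270)); e=f(s,405,180,130,60,(390,180))
o=np.zeros((680,1000,3),np.uint8); o[:400,:260]=a; o[:400,260:585]=b; o[400:670,:420]=c; o[400:580,420:810]=e
cv2.imwrite("pics/c1.png",cv2.resize(o[:,:810],(700,588)))
C=cam("top")
print("bottles/others (x,y) bulb at .112:",onz(C,[[245,256],[330,253],[290,262],[393,201]],.11).round(3))
print("stand tl etc",onz(C,[[95,275],[209,253],[216,292],[102,312]],.05).round(3))
print("cradle",onz(C,[[428,227],[434,298],[432,262]],.03).round(3))
E
```

```text
bottles/others (x,y) bulb at .112: [[ 0.492  0.1    0.11 ]
 [ 0.493 -0.08   0.11 ]
 [ 0.476  0.005  0.11 ]
 [ 0.6   -0.218  0.11 ]]
stand tl etc [[0.46  0.445 0.05 ]
 [0.502 0.19  0.05 ]
 [0.414 0.176 0.05 ]
 [0.377 0.43  0.05 ]]
cradle [[ 0.548 -0.31   0.03 ]
 [ 0.384 -0.318  0.03 ]
 [ 0.467 -0.316  0.03 ]]
```

View pics/c1.png

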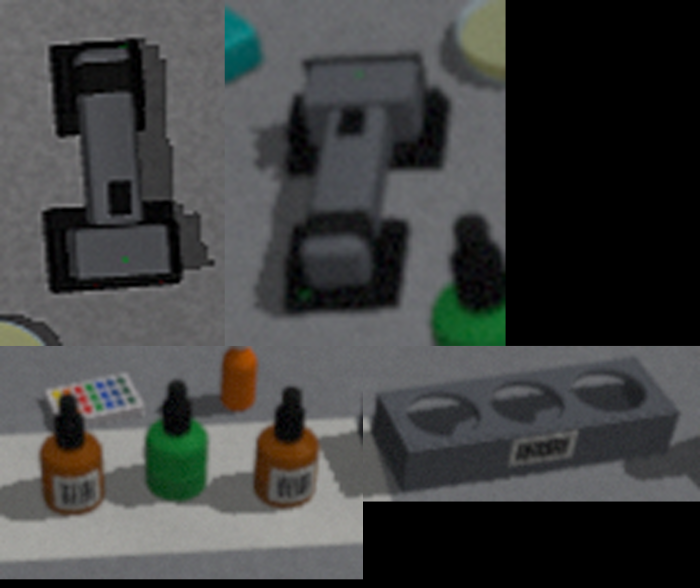

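The grey scanner is docked with its nose toward the robot, and the labels on the bottles and the stand face away from it. Next I'll look with the wrist camera from beyond the row.

Emit:
carry_out:
  plan:
    - [54,73,-4,-0.26,9]
    - [54,73,-4,-0.26,9]
    - [54,73,-4,-0.26,9]
    - [54,73,-4,-0.26,9]
    - [54,73,-4,-0.26,9]
    - [54,73,-4,-0.26,9]
    - [54,73,-4,-0.26,9]
    - [54,73,-4,-0.26,9]
    - [54,73,-4,-0.26,9]
    - [54,73,-4,-0.26,9]
    - [54,73,-4,-0.26,9]
    - [54,73,-4,-0.26,9]
    - [54,73,-4,-0.26,9]
    - [54,73,-4,-0.26,9]
    - [54,73,-4,-0.26,9]
    - [54,73,-4,-0.26,9]
    - [54,73,-4,-0.26,9]
    - [54,73,-4,-0.26,9]
    - [54,73,-4,-0.26,9]
    - [54,73,-4,-0.26,9]

```text
clock: 2.1
position: [0.701, 0.1291, 0.2501]
ee_rot: [-3.139, -0.007, 0.003]
force: [0.1, -0.4, -0.2]
width: 0.981
```

```bash
python3 - <<'E'
from h import *
st=arm.observe(); p,d=arm.get_image("wrist"); cv2.imwrite("pics/w1.png",p[:,:,::-1]); np.savez("w1.npz",p=p,d=d,pos=st["position"],ee=st["ee_rot"]); print(st["joints"].round(2))
E
```

```text
[-0.13  0.62 -0.21  1.36  0.13  1.17 -1.92]
```

View pics/w1.png

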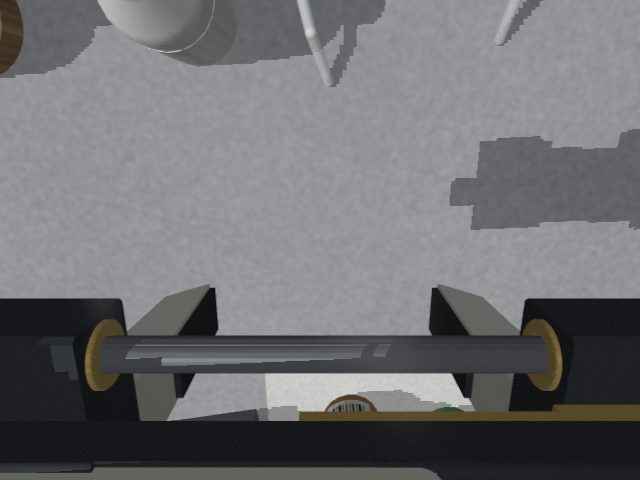

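The gripper hides everything behind the fingers, so the wrist camera only sees straight down and slightly outward. I'll get label azimuths from the scene camera and refine positions with the wrist camera from above.

Emit:
carry_out:
  plan:
    - [-29,0,11,0,9]
    - [-29,0,11,0,9]
    - [-29,0,11,0,9]
    - [-29,0,11,0,9]
    - [-29,0,11,0,9]
    - [-29,0,11,0,9]
    - [-29,0,11,0,9]
    - [-29,0,11,0,9]
    - [-29,0,11,0,9]
    - [-29,0,11,0,9]
    - [-29,0,11,0,9]

```text
clock: 3.25
position: [0.4115, 0.1262, 0.3597]
ee_rot: [-3.141, -0.001, 0.005]
force: [0.4, -0.2, -0.1]
width: 0.983
```

```bash
python3 - <<'E'
from h import *
st=arm.observe(); p,d=arm.get_image("wrist"); cv2.imwrite("pics/w2.png",p[:,:,::-1]); np.savez("w2.npz",p=p,d=d,pos=st["position"],ee=st["ee_rot"]); print(st["position"])
# scene labels
s=cv2.imread("pics/scene0.png"); d=np.load("scene0.npy"); C=cam("scene"); print("scene cam",C[2].round(3))
hsv=cv2.cvtColor(s,cv2.COLOR_BGR2HSV)
am=((hsv[...,0]<18)&(hsv[...,1]>150)&(hsv[...,2]>60)).astype(np.uint8)
n,l,stt,c=cv2.connectedComponentsWithStats(am)
for i in range(1,n):
    if stt[i,4]>60: print("amber",stt[i],c[i].round(1))
wh=((hsv[...,1]<60)&(hsv[...,2]>120)).astype(np.uint8)
for (x,y,w,h) in ((284,218,28,26),(367,215,28,26),(458,208,30,22)):
    print("crop V");print(hsv[y:y+h,x:x+w,2]); 
E
```

```text
[0.41148932 0.12622883 0.359681  ]
scene cam [ 1.345 -0.042  0.77 ]
amber [ 395    0   83   51 3085] [436.9  22.1]
amber [ 135    5   91   51 3381] [183.3  29.1]
amber [355 181  14  24 272] [361.7 192.4]
amber [369 211  23  29 288] [379.  221.3]
amber [286 214  23  24 276] [296.5 223.6]
crop V
[[154 138 107  92  90  92  88  75  43  22  21  15  13  11  15  16  28  53
   86 110 109 109 112 108 117 139 156 160]
 [148 127  96  91  93  93  93  85  67  51  41  27  29  31  38  45  61  77
  105 110 111 110 112 107 111 134 156 157]
 [146 113  86  91  93  90  96  90  89  76  63  52  57  57  68  79  90  99
  113 112 110 112 112 108 106 131 155 157]
 [142 102  84  94  91  96  96  94  96  94  88  85  83  86  93  97 105 112
  112 113 110 112 109 109 110 127 154 153]
 [138 101  82  91  96  95  95  94 100  97 100  99 102 103 105 106 109 107
  115 111 113 112 110 105 101 124 156 158]
 [138  99  76  79  89  93 100  97  99  97  98 103 103 105 106 108 107 110
  111 112 114 110 108 101  95 116 151 158]
 [140 104  72  77  82  90  95  98  97 102 102 101 103 101 103 105 105 111
  110 107 108 103 100  98  94
[... 7345 characters left out ...]
 82  76  78  75  64  66
   66  66  59  54  56  54  49  52  49  53  48  49]
 [ 53  55  57  70  83  83  78  76  76  69  67  67  65  58  55  56  50  55
   55  52  56  52  50  50  50  57  53  50  54  54]
 [ 50  51  54  67  63  65  59  49  56  47  54  53  51  54  53  54  54  46
   52  49  53  54  50  57  59  59  68  66  68  67]
 [ 52  52  51  54  54  50  53  54  48  51  50  47  51  49  51  50  51  52
   56  53  61  68  68  74  81  84  91  92  90  91]
 [ 50  53  52  52  52  49  49  52  51  49  55  53  60  57  58  62  65  69
   81  86  91  93  91  98 105 106 104 107 104 106]
 [ 51  54  49  55  59  59  56  56  57  58  71  82  87  83  85  85  90 100
  103 105 108 110 110 110 112 109 108 108 110 109]]
```

View pics/w2.png

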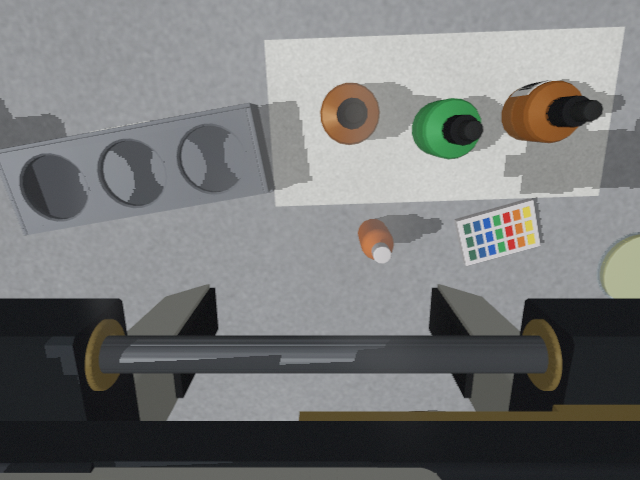

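Wrist view: the three stand wells are at about (55,186), (132,172) and (209,158). Amber bottles are at (350,113) and (545,112), with the green one at (450,128) between them. Now I'll measure.

```bash
cat >> h.py <<'E'
def label_az(C,img,ctr,base=0.0,dbg=False):
    """azimuth (deg) of the label on a bottle whose axis stands at ctr (x,y): saturation contrast at rays hitting the cylinder r=29"""
    hsv=cv2.cvtColor(img,cv2.COLOR_RGB2HSV); vc=np.arctan2(C[2][1]-ctr[1],C[2][0]-ctr[0])
    az=vc+np.radians(np.arange(-80,81,2)); rows=[]
    for z in np.arange(.020,.037,.002):
        P=np.c_[ctr[0]+.029*np.cos(az),ctr[1]+.029*np.sin(az),np.full(len(az),base+z)]
        uv=proj(C,P).astype(np.float32); rows.append(cv2.remap(hsv[...,1],uv[:,:1],uv[:,1:],cv2.INTER_LINEAR).ravel())
    s=np.median(rows,0); thr=(s.min()+s.max())/2; k=np.nonzero(s<130)[0]
    if dbg: print(s.astype(int))
    a=np.degrees(az); return a[k].min(),a[k].max(),(a[k].min()+a[k].max())/2
E
python3 - <<'E'
from h import *
z=np.load("w2.npz"); p,d=z["p"],z["d"]; st=dict(position=z["pos"],ee_rot=z["ee"]); W=cam("wrist",st)
hsv=cv2.cvtColor(p,cv2.COLOR_RGB2HSV)
# depth clouds
def box(x0,y0,x1,y1):
    m=np.zeros(d.shape,bool); m[y0:y1,x0:x1]=True; return m
for name,b in (("b1",(310,75,395,150)),("green",(405,90,490,165)),("b3",(495,70,610,150))):
    P=cloud(W,d,box(*b)); 
    cap=P[(P[:,2]>.066)&(P[:,2]<.125)]; sh=P[(P[:,2]>.045)&(P[:,2]<.058)]
    print(name,"maxz",P[:,2].max().round(3),"capc",((cap.min(0)+cap.max(0))/2).round(3), "body bbox",sh.min(0).round(3),sh.max(0).round(3),((sh.min(0)+sh.max(0))/2).round(3))
# stand top: fit
m=box(0,90,275,240); P=cloud(W,d,m); T=P[(P[:,2]>.042)&(P[:,2]<.058)]
r=cv2.minAreaRect((T[:,:2]*1000).astype(np.float32)); print("stand rect",r,"z",np.median(T[:,2]))
# wells: holes in top plate mask
mask=np.zeros(d.shape,np.uint8); v,u=np.nonzero(m&(d>0)); Pz=P[:,2]; mask[v,u]=((Pz>.042)&(Pz<.058))*255
cs,h=cv2.findContours(mask,cv2.RETR_CCOMP,cv2.CHAIN_APPROX_NONE)
for c,hh in zip(cs,h[0]):
    if hh[3]>=0 and cv2.contourArea(c)>800:
        q=onz(W,c[:,0,:],.05); (cx,cy),rad=cv2.minEnclosingCircle((q[:,:2]*1000).astype(np.float32)); e=cv2.fitEllipse((q[:,:2]*1000).astype(np.float32)); print("well",cx,cy,rad,e)
# black cap end check via colour: contours of amber body -> skip
S=cam("scene"); img=cv2.imread("pics/scene0.png")[:,:,::-1].copy()
for uv in ([299,236],[382,233]): print("label pt z.028",onz(S,[uv],.028).round(4))
print("stand label at z .031",onz(S,[473,219.5],.031).round(4))
E
```

```text
b1 maxz 0.113 capc [0.494 0.102 0.09 ] body bbox [0.467 0.074 0.045] [0.523 0.128 0.058] [0.495 0.101 0.052]
green maxz 0.114 capc [0.481 0.007 0.09 ] body bbox [ 0.453 -0.022  0.045] [0.509 0.033 0.058] [0.481 0.005 0.052]
b3 maxz 0.113 capc [ 0.497 -0.086  0.09 ] body bbox [ 0.469 -0.111  0.045] [ 0.525 -0.06   0.058] [ 0.497 -0.086  0.052]
stand rect ((441.2533264160156, 313.7022399902344), (86.91251373291016, 257.3142395019531), 9.866288185119629) z 0.049675910183351546
well 426.3118896484375 387.3192138671875 32.19206237792969 ((426.1040954589844, 388.2944641113281), (59.681453704833984, 62.90348815917969), 104.40631103515625)
well 439.52117919921875 310.1939697265625 32.11228561401367 ((439.59844970703125, 310.4216003417969), (61.006202697753906, 63.10227584838867), 101.88633728027344)
well 453.2907409667969 232.48641967773438 32.14639663696289 ((453.279541015625, 232.6082000732422), (62.14788055419922, 63.20767593383789), 109.11073303222656)
label pt z.028 [[ 0.5239 -0.0847  0.028 ]]
label pt z.028 [[0.5214 0.1034 0.028 ]]
stand label at z .031 [[0.4866 0.3177 0.031 ]]
```

Emit:
carry_out:
  plan:
    - [-2,-44,0,0,9]
    - [-2,-44,0,0,9]
    - [-2,-44,0,0,9]
    - [-2,-44,0,0,9]
    - [-2,-44,0,0,9]
    - [-2,-44,0,0,9]
    - [-2,-44,0,0,9]
    - [-2,-44,0,0,9]
    - [-2,-44,0,0,9]
    - [-2,-44,0,0,9]
    - [-2,-44,0,0,9]
    - [-2,-44,0,0,9]
    - [-2,-44,0,0,9]
    - [-2,-44,0,0,9]

```text
clock: 4.7
position: [0.3918, -0.3126, 0.3598]
ee_rot: [-3.141, -0.005, 0.005]
force: [-0.7, -0.8, 1.0]
width: 0.98
```

```bash
python3 - <<'E'
from h import *
st=arm.observe(); p,d=arm.get_image("wrist"); cv2.imwrite("pics/w3.png",p[:,:,::-1]); np.savez("w3.npz",p=p,d=d,pos=st["position"],ee=st["ee_rot"]); print(st["position"],st["ee_rot"])
S=cam("scene"); img=cv2.imread("pics/scene0.png")[:,:,::-1].copy()
print(label_az(S,img,(.495,.1015),dbg=True)); print(label_az(S,img,(.497,-.086),dbg=True))
W=cam("wrist",st); P=cloud(W,d,np.ones(d.shape,bool)); 
P=P[(P[:,0]>.33)&(P[:,0]<.6)&(abs(P[:,1]+.315)<.09)&(P[:,2]<.07)]
for z in (.024,.034,.042,.044): 
    Q=P[abs(P[:,2]-z)<.002]; print(z,len(Q),Q.min(0).round(3) if len(Q) else '',Q.max(0).round(3) if len(Q) else '')
H=P[(P[:,2]>.038)&(P[:,2]<.05)]; 
h=H[(H[:,0]>.44)&(H[:,0]<.53)]
for a in np.arange(.36,.57,.01):
    q=H[abs(H[:,0]-a)<.005]
    if len(q)>5: print(a.round(2),len(q),q[:,1].min().round(4),q[:,1].max().round(4),((q[:,1].min()+q[:,1].max())/2).round(4),np.median(q[:,2]).round(4))
E
```

```text
[ 0.39175885 -0.31261998  0.35979614] [-3.14088905 -0.00452433  0.00472065]
[ 30  34  38  43  51  60  70  86 106 129 156 179 204 217 221 210 210 216
 209 208 203 209 210 195 160 128  99  68  42  28  14   9   7   7   9  11
  11  11  11  12   9   6   7   7   8   9  10   9   8   7   7   8   8   8
   8   9  10  10   7   8   7   7   6   6   6  11  18  24  30  35  38  44
  46  43  41  39  35  34  30  29  26]
(np.float64(-89.60374551382733), np.float64(70.39625448617267), np.float64(-9.603745513827334))
[135 140 151 158 178 187 204 213 214 210 219 215 208 199 197 183 149 113
  83  62  42  25  19  11   9  10  12  12  12  12  12  11   9   8   6   6
   9  14  16  13  10   8   7   7   6   6   6   7   9  10  11  10   9   8
   8   8   7  10  16  22  34  49  69  88 108 120 131 127 105  86  70  52
  44  36  29  25  17  14  12  11   9]
(np.float64(-43.05489185807644), np.float64(82.94510814192357), np.float64(19.945108141923566))
0.024 887 [ 0.333 -0.405  0.022] [ 0.547 -0.281  0.026]
0.034 152 [ 0.395 -0.354  0.032] [ 0.548 -0.291  0.036]
0.042 3855 [ 0.392 -0.355  0.04 ] [ 0.543 -0.29   0.044]
0.044 2550 [ 0.392 -0.355  0.042] [ 0.537 -0.29   0.046]
0.39 143 -0.3555 -0.2903 -0.3229 0.0463
0.4 627 -0.3555 -0.2902 -0.3228 0.0444
0.41 609 -0.3526 -0.2913 -0.3219 0.044
0.42 621 -0.3523 -0.2913 -0.3218 0.0438
0.43 469 -0.3521 -0.2915 -0.3218 0.0423
0.44 320 -0.3371 -0.3054 -0.3213 0.0419
0.45 349 -0.3369 -0.3044 -0.3207 0.0419
0.46 320 -0.3367 -0.3044 -0.3206 0.0411
0.47 355 -0.3355 -0.3045 -0.32 0.0408
0.48 350 -0.3354 -0.3045 -0.32 0.0406
0.49 347 -0.3342 -0.3036 -0.3189 0.0404
0.5 393 -0.3341 -0.3027 -0.3184 0.0404
0.51 355 -0.3339 -0.3027 -0.3183 0.0402
0.52 395 -0.3337 -0.3019 -0.3178 0.0404
0.53 387 -0.3326 -0.3019 -0.3172 0.0403
0.54 349 -0.3324 -0.3019 -0.3172 0.0395
0.55 22 -0.3286 -0.3057 -0.3171 0.0387
```

View pics/w3.png

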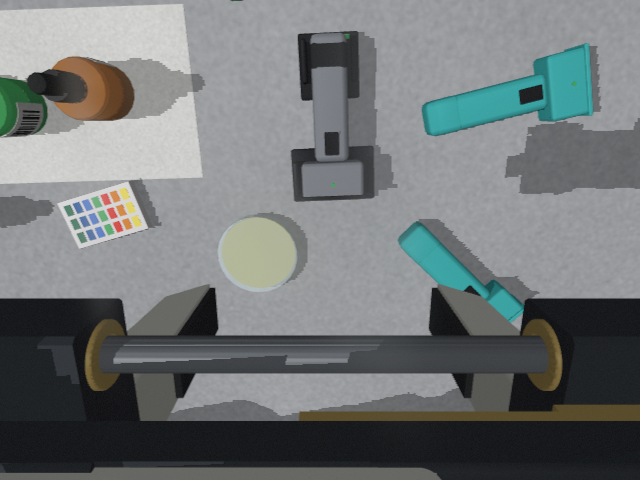

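The docked grey scanner matches its given size: x runs 0.392 to 0.549, and the 34 mm handle is turned +2.35°. The origin is at (0.4585, -0.3206), so I'll grasp there.

Emit:
carry_out:
  plan:
    - [6.7,-0.8,-10,0.038,6.5]
    - [6.7,-0.8,-18,0.038,6.5]
    - [6.7,-0.8,-18,0.038,6.5]
    - [6.7,-0.8,-18,0.038,6.5]
    - [6.7,-0.8,-18,0.038,6.5]
    - [6.7,-0.8,-21,0.038,6.5]
    - [6.7,-0.8,-24,0.038,6.5]
    - [6.7,-0.8,-26,0.038,6.5]
    - [6.7,-0.8,-27.5,0.038,6.5]
    - [6.7,-0.8,-28.4,0.038,6.5]
    - [6.7,-0.8,-28.4,0.038,6.5]
    - [6.7,-0.8,-28.4,0.038,6.5]

```text
clock: 5.95
position: [0.4592, -0.3212, 0.0773]
ee_rot: [3.141, 0.064, -0.002]
force: [-0.2, 0.0, -0.0]
width: 0.708
```

```bash
python3 - <<'E'
from h import *
s=arm.observe(); print(s["position"],s["ee_rot"],s["force"])
S=cam("scene"); img=cv2.imread("pics/scene0.png")[:,:,::-1].copy(); hsv=cv2.cvtColor(img,cv2.COLOR_RGB2HSV)
for c,x0 in (((.495,.1015),362),((.497,-.086),280)):
    uv=proj(S,[[*c,.047],[*c,.012],[*c,.10]]); print(uv.round(1))
    for z in (0,): 
        for r in (221,222,223,243,244): print(r,hsv[r,x0:x0+36,1])
E
```

```text
[ 0.45924748 -0.32117627  0.07727898] [ 3.14062105e+00  6.36539409e-02 -2.36677985e-03] [-0.23451472  0.01068681 -0.00619368]
[[380.4 219.1]
 [379.4 230.6]
 [382.  200.7]]
221 [  8   6   5   6   5  10  29 129 247 224 255 202 236 255 239 250 255 237
 255 255 233 255 230 255 222 212 216 212 233 189  84  27   6  13  16   5]
222 [  7   5   5   6  10  12  29 132 255 222 224 255 205 241 255 244 245 238
 216 236 233 250 225 204 208 222 236 223 229 184  76  22   7   5   8   6]
223 [  5   5   6   6   8  12  29 143 239 219 234 209 209 255 214 220 227 252
 236 224 234 237 245 221 228 230 227 255 220 163  55  19   7   8   8   8]
243 [ 5  8 10 10  8  5  8 10  3 11  5  5  8  5 11 10 16 12 15 13 13  6 10  8
  6  8  3  6  6  8 10  8  6  5  5  5]
244 [ 6 10  8  4 14 10 10  6  6  4  4 14  4 10  5  5  8  5  6  9  8  9  6  6
  6  6  6  6  6  8  5  5  5  9  3  6]
[[298.2 221.9]
 [298.9 233.3]
 [297.  203.6]]
221 [  7   3   7   7  16  68 185 209 244 223 215 255 210 236 246 231 255 237
 255 255 228 221 228 217 227 219 243 232 174  56   8   7   5   8   5   6]
222 [  6   7   8   5  15  68 187 207 215 234 244 255 214 239 235 229 238 225
 231 243 225 238 222 237 223 228 216 240 184  53  10   6   3   8   5   5]
223 [  5   3  12   3  13  62 185 255 255 244 217 234 216 250 245 215 228 253
 229 224 245 234 227 228 239 229 227 235 185  55  15  11   8   6  10   5]
243 [ 10   3   8   3   5   8   5   3  17  37  85 112 133 140 131 115 106 114
  84 106 108 129 139 131 103  53  22  12  10   5   5   6   6   8   7   3]
244 [ 10   8  11   8   8  10   8   5   5  14  29  44  48 117 137 137 129 116
 116 119 123  92  64  46  28  13  12   5   7   6   7   5   8   8   8  10]
```

```bash
python3 - <<'E'
from h import *
S=cam("scene"); img=cv2.imread("pics/scene0.png")[:,:,::-1].copy()
for c in ((.495,.1013),(.497,-.0887)): label_az(S,img,c,dbg=True); print(np.degrees(np.arctan2(S[2][1]-c[1],S[2][0]-c[0])))
E
```

```text
[ 26  30  33  40  46  54  65  76  96 118 144 171 199 215 219 214 210 218
 210 210 204 207 209 202 165 135 105  75  48  31  17  10   7   7   9  10
  11  10  10  12   9   7   7   7   8   9  10   9   9   7   7   8   7   7
   8   9  10  10   8   8   7   7   6   6   5   9  16  22  28  33  37  42
  45  45  43  40  37  36  32  31  28]
-9.590642295721864
[ 19  34  44  51  61  70  84 100 114 134 156 176 187 197 203 211 203 199
 196 164 130  97  71  48  28  21  11   9   9  11  11  11  12  13  11   8
   6   6   7  10  16  14  11   9   7   6   6   6   7   8   8   9  10  11
  10   7   8   8   9   8   9  14  21  27  36  54  72  89 103 113 121 131
 131 118 104  91  80  72  62  48  41]
3.126976292934534
```

Emit:
carry_out:
  plan:
    - [0,0,-0.1,0,3]
    - [0,0,-0.1,0,3]
    - [0,0,-0.1,0,3]
    - [0,0,-0.1,0,3]
    - [0,0,-0.1,0,3]
    - [0,0,-0.1,0,3]
    - [0,0,-0.1,0,3]
    - [0,0,-0.1,0,3]
  squeeze: 25

```text
clock: 6.75
position: [0.4593, -0.3211, 0.0764]
ee_rot: [3.141, 0.064, -0.002]
force: [-0.2, 1.6, 4.4]
width: 0.368
```

Gripped: the opening is 33.9 mm, against a 34 mm handle. The dock TCP is (0.4593, -0.3211, 0.0764) at yaw 0.041. Now I'll lift and carry the scanner to the stand label, with the origin at (0.604, 0.340), yaw 0.173 and TCP z 0.080.

Emit:
carry_out:
  plan:
    - [0,0,3,0,3]
    - [0,0,8,0,3]
    - [0,0,13,0,3]
    - [0,0,17,0,3]
    - [3,10,17,0,3]
    - [14.5,66.1,17,0.132,3]
    - [14.5,66.1,17,0.132,3]
    - [14.5,66.1,17,0.132,3]
    - [14.5,66.1,17,0.132,3]
    - [14.5,66.1,17,0.132,3]
    - [14.5,66.1,17,0.132,3]
    - [14.5,66.1,17,0.132,3]
    - [14.5,66.1,17,0.132,3]
    - [14.5,66.1,17,0.132,3]
    - [14.5,66.1,17,0.132,3]
    - [14.5,66.1,17,0.132,3]
    - [14.5,66.1,17,0.132,3]
    - [14.5,66.1,17,0.132,3]
    - [14.5,66.1,17,0.132,3]
    - [14.5,66.1,17,0.132,3]

```text
clock: 8.75
position: [0.6039, 0.3399, 0.2452]
ee_rot: [3.128, 0.272, -0.005]
force: [-0.1, -1.4, -1.4]
width: 0.375
```

Emit:
carry_out:
  plan:
    - [0,0,-4,0,3]
    - [0,0,-8,0,3]
    - [0,0,-12,0,3]
    - [0,0,-15,0,3]
    - [0,0,-16.5,0,3]
    - [0,0,-16.5,0,3]
    - [0,0,-16.5,0,3]
    - [0,0,-16.5,0,3]

```text
clock: 9.55
position: [0.6051, 0.3403, 0.0824]
ee_rot: [3.13, 0.272, 0.0]
force: [0.3, 0.3, -0.7]
width: 0.37
```

```bash
python3 - <<'E'
from h import *
for n in("scene","wrist"):
    s=arm.observe(); p,d=arm.get_image(n); cv2.imwrite(f"pics/st_{n}.png",p[:,:,::-1])
    if n=="scene": a=cv2.resize(p[130:270,390:590],(800,560))
    else: b=p
print(s["position"])
cv2.imwrite("pics/v5.png",np.hstack([a[:,:,::-1][:,:500],cv2.resize(b[:,:,::-1],(300,225)).repeat(1,0) if 0 else cv2.copyMakeBorder(cv2.resize(b[:,:,::-1],(300,225)),0,335,0,0,cv2.BORDER_CONSTANT)]))
E
```

```text
[0.60498857 0.34040486 0.08238252]
```

View pics/v5.png

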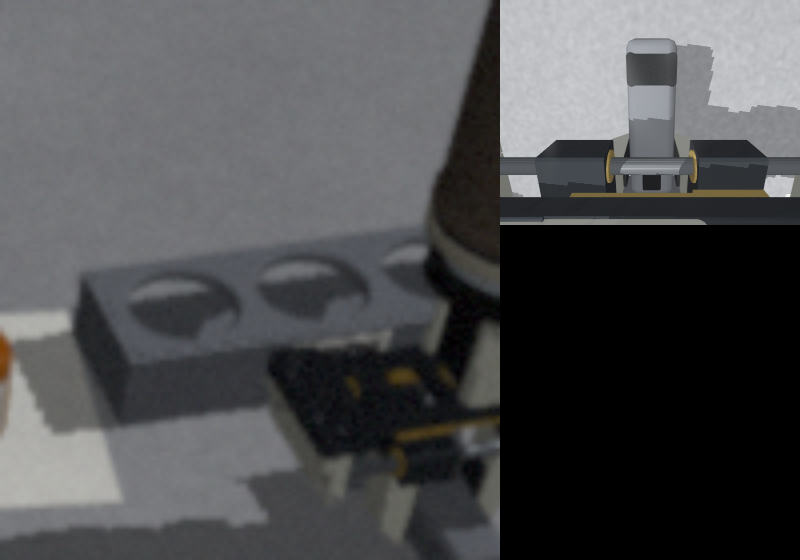

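The scanner sits straight in the hand, with its tail centred in the wrist view. I'll hold it here for the scan.

Emit:
carry_out:
  plan:
    - [-0.1,0,-0.2,0,3]
    - [-0.1,0,-0.2,0,3]
    - [-0.1,0,-0.2,0,3]
    - [-0.1,0,-0.2,0,3]
    - [-0.1,0,-0.2,0,3]
    - [-0.1,0,-0.2,0,3]
    - [-0.1,0,-0.2,0,3]
    - [-0.1,0,-0.2,0,3]
    - [-0.1,0,-0.2,0,3]
    - [-0.1,0,-0.2,0,3]
    - [-0.1,0,-0.2,0,3]
    - [-0.1,0,-0.2,0,3]
    - [-0.1,0,-0.2,0,3]
    - [-0.1,0,-0.2,0,3]
    - [-0.1,0,-0.2,0,3]
    - [-0.1,0,-0.2,0,3]
    - [-0.1,0,-0.2,0,3]
    - [-0.1,0,-0.2,0,3]
    - [-0.1,0,-0.2,0,3]
    - [-0.1,0,-0.2,0,3]

```text
clock: 11.65
position: [0.6038, 0.3404, 0.0801]
ee_rot: [3.13, 0.272, -0.0]
force: [0.2, -1.2, -1.7]
width: 0.369
```

```bash
python3 - <<'E'
from h import *
T=cam("top"); S=cam("scene")
for n in ("top","scene"):
    p,d=arm.get_image(n); cv2.imwrite(f"pics/chk_{n}.png",p[:,:,::-1])
    hsv=cv2.cvtColor(p,cv2.COLOR_RGB2HSV); am=((hsv[...,0]<18)&(hsv[...,1]>150)&(hsv[...,2]>60)).astype(np.uint8)
    q=cv2.cvtColor(cv2.imread(f"pics/{n}0.png"),cv2.COLOR_BGR2HSV); am0=((q[...,0]<18)&(q[...,1]>150)&(q[...,2]>60)).astype(np.uint8)
    for a in (am0,am):
        k,l,s,c=cv2.connectedComponentsWithStats(a); print(n,[c[i].round(1).tolist()+[int(s[i,4])] for i in range(1,k) if s[i,4]>60])
E
```

```text
top [[331.0, 253.3, 335], [247.4, 256.4, 314], [262.3, 312.2, 107]]
top [[331.3, 253.4, 350], [247.9, 256.5, 334], [262.6, 312.1, 115]]
scene [[436.9, 22.1, 3085], [183.3, 29.1, 3381], [361.7, 192.4, 272], [379.0, 221.3, 288], [296.5, 223.6, 276]]
scene [[435.5, 23.1, 2892], [183.2, 29.1, 3416], [361.7, 192.4, 274], [378.7, 221.9, 306], [296.1, 224.1, 294]]
```

The bottles haven't moved. Next is bottle 1: axis (0.495, 0.101), label azimuth about 8°.

Emit:
carry_out:
  plan:
    - [4,-3,1,-0.033,3]
    - [4,-8,1,-0.033,3]
    - [4,-12,1,-0.033,3]
    - [4,-16,1,-0.033,3]
    - [4,-20,0,-0.033,3]
    - [4,-21.8,-0.3,-0.033,3]
    - [4,-21.8,-0.3,-0.033,3]
    - [4,-21.8,-0.3,-0.033,3]
    - [4,-21.8,-0.3,-0.033,3]

```text
clock: 12.65
position: [0.6438, 0.1248, 0.0774]
ee_rot: [-3.132, -0.224, -0.0]
force: [0.2, 0.5, -1.3]
width: 0.37
```

Emit:
carry_out:
  plan:
    - [0,0,0,0,3]
    - [0,0,0,0,3]
    - [0,0,0,0,3]
    - [0,0,0,0,3]
    - [0,0,0,0,3]
    - [0,0,0,0,3]
    - [0,0,0,0,3]
    - [0,0,0,0,3]
    - [0,0,0,0,3]
    - [0,0,0,0,3]
    - [0,0,0,0,3]
    - [0,0,0,0,3]
    - [0,0,0,0,3]
    - [0,0,0,0,3]
    - [0,0,0,0,3]
    - [0,0,0,0,3]
    - [0,0,0,0,3]
    - [0,0,0,0,3]

```text
clock: 14.45
position: [0.6438, 0.1248, 0.0774]
ee_rot: [-3.132, -0.224, -0.0]
force: [-0.7, -0.0, -1.5]
width: 0.369
```

```bash
python3 - <<'E'
from h import *
print(arm.observe()["position"])
for n in ("top","scene"):
    p,d=arm.get_image(n); cv2.imwrite(f"pics/chk1_{n}.png",p[:,:,::-1])
    hsv=cv2.cvtColor(p,cv2.COLOR_RGB2HSV); a=((hsv[...,0]<18)&(hsv[...,1]>150)&(hsv[...,2]>60)).astype(np.uint8)
    k,l,s,c=cv2.connectedComponentsWithStats(a); print(n,[c[i].round(1).tolist()+[int(s[i,4])] for i in range(1,k) if s[i,4]>30])
    if n=="scene": cv2.imwrite("pics/v6.png",cv2.resize(p[130:290,270:470,::-1],(700,560)))
E
```

```text
[0.64378666 0.12484667 0.0773942 ]
top [[331.3, 253.3, 353], [256.5, 256.5, 86], [263.7, 311.2, 147]]
scene [[450.1, 19.6, 1894], [183.3, 29.1, 3413], [361.7, 192.4, 270], [377.0, 222.0, 244], [296.1, 224.0, 291]]
```

View pics/v6.png

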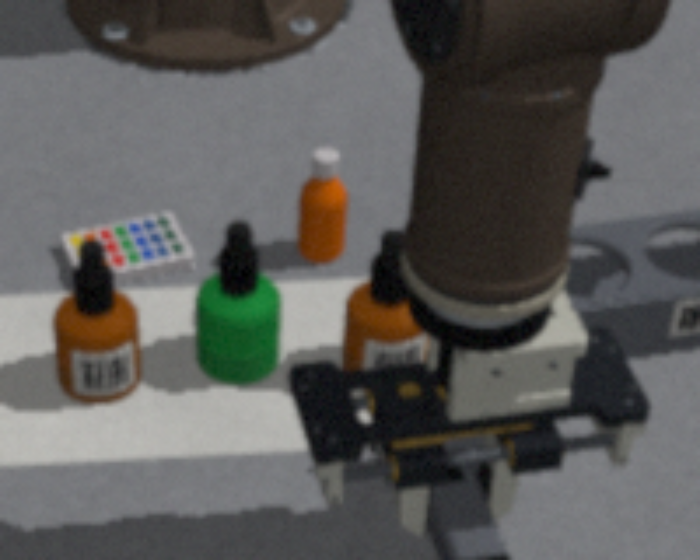

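Bottle 1 was held for 1.8 s with the beam about 2 mm from the label centre. Next is bottle 3.

Emit:
carry_out:
  plan:
    - [0.2,-4,1,0,3]
    - [0.2,-8,1,0,3]
    - [0.2,-12,1,0,3]
    - [0.2,-16,0.5,0,3]
    - [0.2,-18.5,0,0,3]
    - [0.2,-19.1,0,0,3]
    - [0.2,-19.1,0,0,3]
    - [0.2,-19.1,0,0,3]

```text
clock: 15.35
position: [0.646, -0.0644, 0.0776]
ee_rot: [-3.131, -0.226, -0.001]
force: [0.4, 0.5, -1.6]
width: 0.371
```

Emit:
carry_out:
  plan:
    - [0,0,0,0,3]
    - [0,0,0,0,3]
    - [0,0,0,0,3]
    - [0,0,0,0,3]
    - [0,0,0,0,3]
    - [0,0,0,0,3]
    - [0,0,0,0,3]
    - [0,0,0,0,3]
    - [0,0,0,0,3]
    - [0,0,0,0,3]
    - [0,0,0,0,3]
    - [0,0,0,0,3]
    - [0,0,0,0,3]
    - [0,0,0,0,3]
    - [0,0,0,0,3]
    - [0,0,0,0,3]
    - [0,0,0,0,3]
    - [0,0,0,0,3]

```text
clock: 17.15
position: [0.646, -0.0644, 0.0775]
ee_rot: [-3.131, -0.226, -0.001]
force: [0.9, 0.2, -1.1]
width: 0.369
```

```bash
python3 - <<'E'
from h import *
print(arm.observe()["position"])
for n in ("top","scene"):
    p,d=arm.get_image(n); cv2.imwrite(f"pics/chk2_{n}.png",p[:,:,::-1])
    hsv=cv2.cvtColor(p,cv2.COLOR_RGB2HSV); a=((hsv[...,0]<18)&(hsv[...,1]>150)&(hsv[...,2]>60)).astype(np.uint8)
    k,l,s,c=cv2.connectedComponentsWithStats(a); print(n,[c[i].round(1).tolist()+[int(s[i,4])] for i in range(1,k) if s[i,4]>30])
E
```

```text
[ 0.64603575 -0.06438286  0.07753573]
top [[248.2, 256.4, 349], [263.7, 311.3, 144]]
scene [[437.4, 22.2, 3070], [183.3, 29.1, 3420], [361.7, 192.4, 271], [378.6, 222.0, 309]]
```

The bottle 3 hold is done; the beam was about 1 mm from the label centre. Now I'll lift over the green bottle and return the scanner to the dock pose.

Emit:
carry_out:
  plan:
    - [0,0,4,0,3]
    - [0,0,8,0,3]
    - [0,0,13,0,3]
    - [0,0,17,0,3]
    - [0,0,17,0,3]
    - [-18.7,-25.7,17,-0.104,3]
    - [-18.7,-25.7,17,-0.104,3]
    - [-18.7,-25.7,17,-0.104,3]
    - [-18.7,-25.7,17,-0.104,3]
    - [-18.7,-25.7,17,-0.104,3]
    - [-18.7,-25.7,17,-0.104,3]
    - [-18.7,-25.7,17,-0.104,3]
    - [-18.7,-25.7,17,-0.104,3]
    - [-18.7,-25.7,17,-0.104,3]
    - [-18.7,-25.7,8,-0.104,3]
    - [-18.7,-25.7,4,-0.104,3]
    - [-18.7,-25.7,4,-0.104,3]
    - [-18.7,-25.7,4,-0.104,3]
    - [-18.7,-25.7,4,-0.104,3]

```text
clock: 19.15
position: [0.46, -0.3203, 0.1179]
ee_rot: [-3.137, -0.066, -0.001]
force: [0.7, -0.4, -1.4]
width: 0.371
```

Emit:
carry_out:
  plan:
    - [-0.07,-0.08,-1,0,3]
    - [-0.07,-0.08,-2,0,3]
    - [-0.07,-0.08,-2.8,0,3]
    - [-0.07,-0.08,-3.4,0,3]
    - [-0.07,-0.08,-3.8,0,3]
    - [-0.07,-0.08,-4.1,0,3]
    - [-0.07,-0.08,-4.15,0,3]
    - [-0.07,-0.08,-4.15,0,3]
    - [-0.07,-0.08,-4.15,0,3]

```text
clock: 20.05
position: [0.4595, -0.3211, 0.0765]
ee_rot: [-3.138, -0.066, -0.002]
force: [0.0, 0.4, -0.9]
width: 0.366
```

Emit:
carry_out:
  plan:
    - [0,0,0,0,6.5]
    - [0,0,0,0,6.5]
    - [0,0,0,0,6.5]
    - [0,0,0,0,6.5]
    - [0,0,0,0,6.5]
    - [0,0,2,0,6.5]
    - [0,0,5,0,6.5]
    - [0,0,9,0,6.5]
    - [0,0,14,0,6.5]
    - [-6.7,0.8,28,0,6.5]
    - [-6.7,0.8,28.3,0,6.5]
    - [-6.7,0.8,28.3,0,6.5]
    - [-6.7,0.8,28.3,0,6.5]
    - [-6.7,0.8,28.3,0,6.5]
    - [-6.7,0.8,28.3,0,6.5]

```text
clock: 21.55
position: [0.3925, -0.3128, 0.3584]
ee_rot: [-3.137, -0.067, -0.0]
force: [0.7, 0.7, -0.3]
width: 0.707
```

```bash
python3 - <<'E'
from h import *
st=arm.observe(); p,d=arm.get_image("wrist"); cv2.imwrite("pics/w4.png",p[:,:,::-1]); print(st["position"],st["ee_rot"])
W=cam("wrist",st); P=cloud(W,d,np.ones(d.shape,bool)); P=P[(P[:,0]>.33)&(P[:,0]<.6)&(abs(P[:,1]+.315)<.09)&(P[:,2]<.07)]
H=P[(P[:,2]>.038)&(P[:,2]<.05)]; print(H.min(0),H.max(0))
for a in (.41,.42,.45,.48,.51,.54):
    q=H[abs(H[:,0]-a)<.005]; print(a,len(q),q[:,1].min().round(4),q[:,1].max().round(4),np.median(q[:,2]).round(4))
for n in ("top","scene"):
    p,d=arm.get_image(n); cv2.imwrite(f"pics/chk3_{n}.png",p[:,:,::-1])
    hsv=cv2.cvtColor(p,cv2.COLOR_RGB2HSV); a=((hsv[...,0]<18)&(hsv[...,1]>150)&(hsv[...,2]>60)).astype(np.uint8)
    k,l,s,c=cv2.connectedComponentsWithStats(a); print(n,[c[i].round(1).tolist()+[int(s[i,4])] for i in range(1,k) if s[i,4]>30])
E
```

```text
[ 0.3924506  -0.31278409  0.35838676] [-3.13683373e+00 -6.65097948e-02 -1.01323756e-04]
[ 0.39257144 -0.35659308  0.03800165] [ 0.54597311 -0.29140853  0.04857484]
0.41 617 -0.3543 -0.2927 0.044
0.42 627 -0.3535 -0.2923 0.0437
0.45 341 -0.3378 -0.306 0.0419
0.48 360 -0.3361 -0.3049 0.0407
0.51 364 -0.3349 -0.3037 0.0403
0.54 355 -0.3341 -0.3019 0.0397
top [[331.1, 253.3, 338], [247.6, 256.4, 322], [262.4, 312.3, 109]]
scene [[437.4, 22.1, 3073], [207.6, 23.2, 862], [152.2, 37.9, 125], [361.7, 192.5, 274], [379.2, 221.0, 284], [296.4, 223.5, 274]]
```

The scanner is docked again within 1 mm of where it was, at the same heights. The bottles haven't moved. Next: bottle 1.

Emit:
carry_out:
  plan:
    - [10.3,41.4,-10.8,0.09,5]
    - [10.3,41.4,-10.8,0.09,5]
    - [10.3,41.4,-10.8,0.09,5]
    - [10.3,41.4,-10.8,0.09,5]
    - [10.3,41.4,-10.8,0.09,5]
    - [10.3,41.4,-10.8,0.09,5]
    - [10.3,41.4,-10.8,0.09,5]
    - [10.3,41.4,-10.8,0.09,5]
    - [10.3,41.4,-10.8,0.09,5]
    - [10.3,41.4,-10.8,0.09,5]
    - [10.3,41.4,-10.8,0.09,5]
    - [10.3,41.4,-10.8,0.09,5]
    - [10.3,41.4,-10.8,0.09,5]
    - [10.3,41.4,-10.8,0.09,5]

```text
clock: 23.1
position: [0.4956, 0.1001, 0.2499]
ee_rot: [-3.13, -0.205, 0.002]
force: [1.2, -0.2, 0.2]
width: 0.542
```

```bash
python3 - <<'E'
from h import *
st=arm.observe(); p,d=arm.get_image("scene"); print(st["position"],st["ee_rot"])
hsv=cv2.cvtColor(p,cv2.COLOR_RGB2HSV); a=((hsv[...,0]<18)&(hsv[...,1]>150)&(hsv[...,2]>60)).astype(np.uint8)
k,l,s,c=cv2.connectedComponentsWithStats(a); print([c[i].round(1).tolist()+[int(s[i,4])] for i in range(1,k) if s[i,4]>30])
E
```

```text
[0.49558959 0.10009795 0.24988451] [-3.13020631e+00 -2.04928763e-01  2.25754502e-03]
[[447.6, 21.3, 2127], [183.2, 29.0, 3410], [361.7, 192.4, 272], [378.8, 221.6, 296], [296.3, 224.0, 287]]
```

Emit:
carry_out:
  plan:
    - [0,0.14,-4,0,5]
    - [0,0.14,-8,0,5]
    - [0,0.14,-10.5,0,5]
    - [0,0.14,-12,0,5]
    - [0,0.14,-12.1,0,5]
    - [0,0.14,-12.1,0,5]
    - [0,0.14,-12.1,0,2]
    - [0,0.14,-12.1,0,2]
    - [0,0.14,-12.1,0,2]
    - [0,0.14,-12.1,0,2]
    - [0,0.14,-12.1,0,2]
    - [0,0.14,-12.1,0,2]
    - [0,0.14,-12.1,0,2]
  squeeze: 20

```text
clock: 24.45
position: [0.4959, 0.1019, 0.1295]
ee_rot: [-3.13, -0.205, 0.001]
force: [-0.9, -0.7, 5.8]
width: 0.279
```

Gripped at 25.7 mm, against a 26 mm cap. I'll lift and go look straight down on well 1.

Emit:
carry_out:
  plan:
    - [0,0,4,0,2]
    - [0,0,9,0,2]
    - [0,0,14,0,2]
    - [-15.6,28.3,17,0.04,2]
    - [-15.6,28.3,17,0.04,2]
    - [-15.6,28.3,17,0.04,2]
    - [-15.6,28.3,17,0.04,2]
    - [-15.6,28.3,17,0.04,2]
    - [-15.6,28.3,17,0.04,2]
    - [-15.6,28.3,17,0.04,2]
    - [-15.6,28.3,17,0.04,2]
    - [-15.6,28.3,17,0.04,2]
    - [-15.6,28.3,17,0.04,2]
    - [-15.6,28.3,17,0.04,2]

```text
clock: 25.85
position: [0.3408, 0.3835, 0.2992]
ee_rot: [-3.127, -0.264, 0.001]
force: [-0.4, -0.1, -1.1]
width: 0.276
```

```bash
cat >> h.py <<'E'
def wells(st,p,d):
    W=cam("wrist",st); v,u=np.nonzero((d>0)&(np.arange(480)[:,None]<290)); P=W[2]+rays(W,np.c_[u,v])*d[v,u][:,None]
    m=np.zeros(d.shape,np.uint8); ok=(abs(P[:,2]-.05)<.006); m[v,u]=ok*255
    T=P[ok]; print("rect",cv2.minAreaRect((T[:,:2]*1000).astype(np.float32)),"z",np.median(T[:,2]))
    cs,h=cv2.findContours(m,cv2.RETR_CCOMP,cv2.CHAIN_APPROX_NONE)
    for c,hh in zip(cs,h[0]):
        if hh[3]>=0 and cv2.contourArea(c)>800:
            q=(onz(W,c[:,0,:],.05)[:,:2]*1000).astype(np.float32); print("well",cv2.minEnclosingCircle(q))
E
python3 - <<'E'
from h import *
st=arm.observe(); p,d=arm.get_image("wrist"); cv2.imwrite("pics/w5.png",p[:,:,::-1]); print(st["position"],st["ee_rot"],st["width"]); wells(st,p,d)
E
```

```text
[0.34084197 0.38350936 0.2991976 ] [-3.12654553e+00 -2.64400743e-01  8.44160033e-04] 0.2757991115936302
rect ((441.2490234375, 313.17364501953125), (86.89918518066406, 256.7584228515625), 9.911909103393555) z 0.049624259149521455
well ((424.9884948730469, 391.8966369628906), 32.167789459228516)
well ((452.2507629394531, 236.0359344482422), 32.13081741333008)
well ((438.6971130371094, 313.99725341796875), 32.068275451660156)
```

View pics/w5.png

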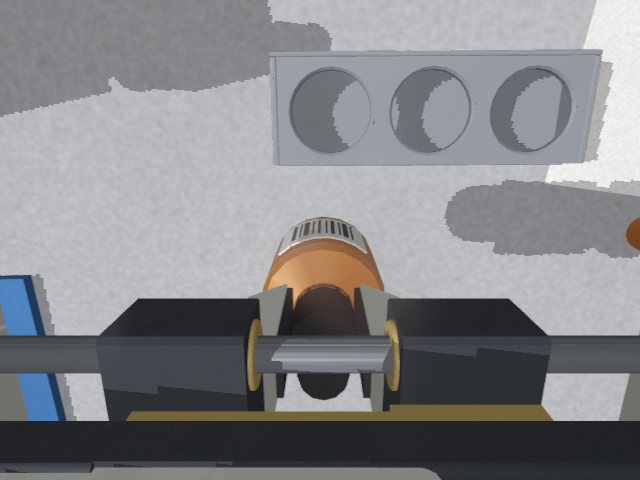

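In the wrist view the bottle label is centred at col ~324, the tool's centre line, so its azimuth equals the tool yaw (0.169; the stand is at 0.173). Well 1 is at about (0.426, 0.392). I'll insert.

Emit:
carry_out:
  plan:
    - [8.6,0.85,0,0.004,2]
    - [8.6,0.85,0,0.004,2]
    - [8.6,0.85,-4,0.004,2]
    - [8.6,0.85,-8,0.004,2]
    - [8.6,0.85,-10.5,0.004,2]
    - [8.6,0.85,-10.5,0.004,2]
    - [8.6,0.85,-10.5,0.004,2]
    - [8.6,0.85,-11.5,0.004,2]
    - [8.6,0.85,-12.5,0.004,2]
    - [8.6,0.85,-13.5,0.004,2]

```text
clock: 26.9
position: [0.427, 0.3924, 0.1643]
ee_rot: [-3.125, -0.271, -0.001]
force: [0.0, -1.1, -1.3]
width: 0.279
```

Emit:
carry_out:
  plan:
    - [0,0,-0.7,0,2]
    - [0,0,-1.4,0,2]
    - [0,0,-2,0,2]
    - [0,0,-2.5,0,2]
    - [0,0,-2.6,0,2]
    - [0,0,-2.6,0,2]

```text
clock: 27.5
position: [0.427, 0.3924, 0.1383]
ee_rot: [-3.125, -0.271, -0.001]
force: [0.1, -0.5, -2.4]
width: 0.28
```

Emit:
carry_out:
  plan:
    - [0,0,-0.1,0,2]
    - [0,0,-0.1,0,5]
    - [0,0,-0.1,0,5]
    - [0,0,-0.1,0,5]
    - [0,0,-0.1,0,5]
    - [0,0,-0.1,0,5]
    - [0,0,2,0,5]
    - [0,0,5,0,5]
    - [0,0,9,0,5]
    - [0,0,13,0,5]
    - [-8,-46,20,-0.03,5]
    - [-8,-46,20,-0.03,5]
    - [-8,-46,20,-0.03,5]
    - [-8,-46,20,-0.03,5]
    - [-8,-46,20,-0.03,5]
    - [-8,-46,20,-0.03,5]
    - [-8,-46,20,-0.03,5]
    - [-8,-46,20,-0.03,5]
    - [-8,-46,20,-0.03,5]
    - [-8,-46,20,-0.03,5]

```text
clock: 29.5
position: [0.3458, -0.0713, 0.3391]
ee_rot: [-3.13, -0.217, -0.003]
force: [0.1, 0.2, 0.7]
width: 0.545
```

```bash
cat >> h.py <<'E'
def bottles(st,p,d):
    W=cam("wrist",st); hsv=cv2.cvtColor(p,cv2.COLOR_RGB2HSV); am=((hsv[...,0]<18)&(hsv[...,1]>110)&(np.arange(480)[:,None]<290)).astype(np.uint8)
    k,l,s,c=cv2.connectedComponentsWithStats(am)
    for i in range(1,k):
        if s[i,4]<300: continue
        x,y,w,h=s[i,:4]; m=np.zeros(d.shape,bool); m[max(y-15,0):y+h+15,max(x-15,0):x+w+15]=True
        P=cloud(W,d,m); cap=P[(P[:,2]>.068)&(P[:,2]<.12)]; sh=P[(P[:,2]>.046)&(P[:,2]<.058)]
        print("bottle px",c[i].round(0),"cap",((cap.min(0)+cap.max(0))/2).round(4) if len(cap) else None,"body",((sh.min(0)+sh.max(0))/2).round(4) if len(sh) else None,(np.ptp(sh,0)).round(3) if len(sh) else None,"maxz",P[:,2].max().round(3))
E
python3 - <<'E'
from h import *
st=arm.observe(); p,d=arm.get_image("wrist"); cv2.imwrite("pics/w6.png",p[:,:,::-1]); print(st["position"],st["ee_rot"]); bottles(st,p,d)
p,d=arm.get_image("scene"); cv2.imwrite("pics/chk4_scene.png",p[:,:,::-1])
E
```

```text
[ 0.34578919 -0.07134648  0.33905259] [-3.13020852e+00 -2.16766306e-01 -2.93561965e-03]
bottle px [365.  39.] cap [ 0.4961 -0.0885  0.0911] body [ 0.4965 -0.0886  0.0521] [0.056 0.055 0.012] maxz 0.114
bottle px [180. 162.] cap [0.3676 0.07   0.0781] body [0.3676 0.0689 0.052 ] [0.033 0.031 0.012] maxz 0.087
```

View pics/w6.png

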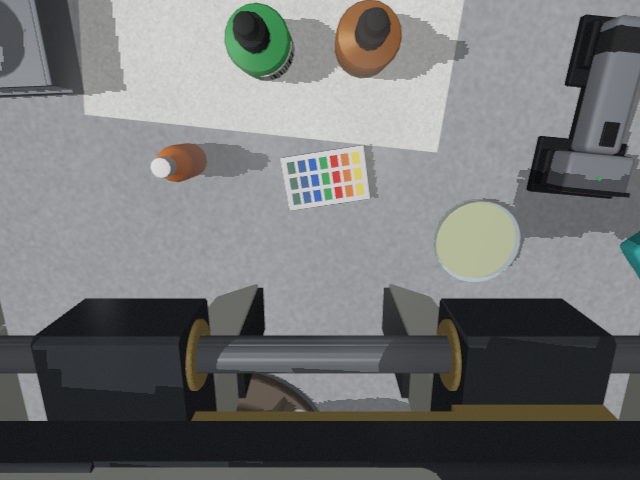

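Bottle 3 is unmoved, at (0.4963, -0.0887).

Emit:
carry_out:
  plan:
    - [15.1,-1.75,0,0.03,5]
    - [15.1,-1.75,0,0.03,5]
    - [15.1,-1.75,0,0.03,5]
    - [15.1,-1.75,-4,0.03,5]
    - [15.1,-1.75,-9,0.03,5]
    - [15.1,-1.75,-12,0.03,5]
    - [15.1,-1.75,-12,0.03,5]
    - [15.1,-1.75,-12,0.03,5]
    - [15.1,-1.75,-12,0.03,5]

```text
clock: 30.5
position: [0.4986, -0.0876, 0.2208]
ee_rot: [-3.127, -0.263, -0.008]
force: [-0.1, 0.2, 0.6]
width: 0.545
```

Emit:
carry_out:
  plan:
    - [-0.2,-0.1,0,0,5]
    - [-0.2,-0.1,-4,0,5]
    - [-0.2,-0.1,-7,0,5]
    - [-0.2,-0.1,-9,0,5]
    - [-0.2,-0.1,-9.15,0,5]
    - [-0.2,-0.1,-9.15,0,5]
    - [-0.2,-0.1,-9.15,0,2]
    - [-0.2,-0.1,-9.15,0,2]
    - [-0.2,-0.1,-9.15,0,2]
    - [-0.2,-0.1,-9.15,0,2]
    - [-0.2,-0.1,-9.15,0,2]
    - [-0.2,-0.1,-9.15,0,2]
    - [-0.2,-0.1,-9.15,0,2]

```text
clock: 31.8
position: [0.4971, -0.0884, 0.1299]
ee_rot: [-3.127, -0.263, -0.01]
force: [-2.1, 1.4, 6.6]
width: 0.277
```

Emit:
carry_out:
  plan:
    - [0,0,4,0,2]
    - [0,0,9,0,2]
    - [0,0,14,0,2]
    - [-13.7,32.3,17,0,2]
    - [-13.7,32.3,17,0,2]
    - [-13.7,32.3,17,0,2]
    - [-13.7,32.3,17,0,2]
    - [-13.7,32.3,17,0,2]
    - [-13.7,32.3,17,0,2]
    - [-13.7,32.3,17,0,2]
    - [-13.7,32.3,17,0,2]
    - [-13.7,32.3,17,0,2]
    - [-13.7,32.3,17,0,2]
    - [-13.7,32.3,17,0,2]

```text
clock: 33.2
position: [0.3607, 0.233, 0.2996]
ee_rot: [-3.128, -0.259, -0.009]
force: [-0.5, 0.1, -1.4]
width: 0.283
```

```bash
python3 - <<'E'
from h import *
st=arm.observe(); p,d=arm.get_image("wrist"); cv2.imwrite("pics/w7.png",p[:,:,::-1]); print(st["position"],st["ee_rot"],st["width"]); wells(st,p,d); bottles(st,p,d)
E
```

```text
[0.36073097 0.2330047  0.29960029] [-3.12802386 -0.25886474 -0.00888619] 0.2828118094291841
rect ((426.2969055175781, 217.99172973632812), (155.93682861328125, 454.51678466796875), 1.0808072090148926) z 0.0497141979902907
well ((438.89691162109375, 312.06365966796875), 32.14442825317383)
well ((452.51727294921875, 234.38192749023438), 32.14176559448242)
bottle px [147. 107.] cap [0.4259 0.3892 0.094 ] body [0.4249 0.3905 0.052 ] [0.093 0.09  0.012] maxz 0.122
bottle px [497. 232.] cap [0.3671 0.071  0.0775] body [0.3675 0.0718 0.0521] [0.033 0.031 0.012] maxz 0.086
bottle px [323. 266.] cap None body None None maxz 0.309
```

View pics/w7.png

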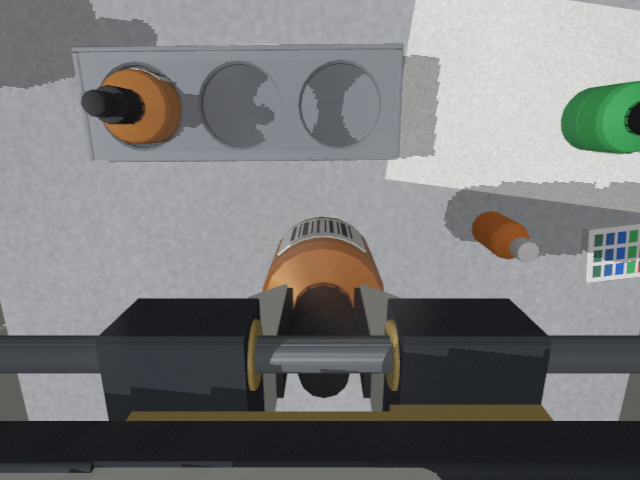

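Well 3 is at (0.4535, 0.2344), the label is centred on the tool line again, and bottle 1 is standing in well 1. I'll insert bottle 3.

Emit:
carry_out:
  plan:
    - [9.35,0.15,0,0.008,2]
    - [9.35,0.15,0,0.008,2]
    - [9.35,0.15,-4,0.008,2]
    - [9.35,0.15,-8,0.008,2]
    - [9.35,0.15,-10.5,0.008,2]
    - [9.35,0.15,-10.5,0.008,2]
    - [9.35,0.15,-10.5,0.008,2]
    - [9.35,0.15,-11.5,0.008,2]
    - [9.35,0.15,-12.5,0.008,2]
    - [9.35,0.15,-13.5,0.008,2]

```text
clock: 34.25
position: [0.4546, 0.2348, 0.1646]
ee_rot: [-3.126, -0.271, -0.011]
force: [-0.3, 0.8, -1.9]
width: 0.276
```

Emit:
carry_out:
  plan:
    - [0,0,-0.7,0,2]
    - [0,0,-1.4,0,2]
    - [0,0,-2,0,2]
    - [0,0,-2.5,0,2]
    - [0,0,-2.7,0,2]
    - [0,0,-2.7,0,2]
    - [0,0,-2.7,0,2]

```text
clock: 34.95
position: [0.4545, 0.235, 0.138]
ee_rot: [-3.126, -0.271, -0.012]
force: [-2.7, -1.1, 5.2]
width: 0.281
```

Emit:
carry_out:
  plan:
    - [0,0,0,0,5]
    - [0,0,0,0,5]
    - [0,0,0,0,5]
    - [0,0,0,0,5]
    - [0,0,0,0,5]
    - [0,0,2,0,5]
    - [0,0,5,0,5]
    - [0,0,9,0,5]
    - [0,0,13,0,5]
    - [-10.5,7,20,0,5]
    - [-10.5,7,20,0,5]
    - [-10.5,7,20,0,5]
    - [-10.5,7,20,0,5]
    - [-10.5,7,20,0,5]
    - [-10.5,7,20,0,5]

```text
clock: 36.45
position: [0.3502, 0.304, 0.3373]
ee_rot: [-3.127, -0.269, -0.011]
force: [-0.1, -0.2, -0.1]
width: 0.547
```

```bash
python3 - <<'E'
from h import *
st=arm.observe(); p,d=arm.get_image("wrist"); print(st["position"]); bottles(st,p,d)
s,_=arm.get_image("scene"); S=cam("scene")
o=np.zeros((600,800,3),np.uint8); o[:300,:400]=cv2.resize(p,(400,300)); o[300:,:]=cv2.resize(s[165:240,390:590],(800,300)); o[:300,400:]=cv2.resize(s,(400,300))
cv2.imwrite("pics/v_end.png",o[:,:,::-1])
for c in ((.4262,.3915),(.4538,.2345)):
    vc=np.degrees(np.arctan2(S[2][1]-c[1],S[2][0]-c[0])); print(vc)
t,_=arm.get_image("top"); cv2.imwrite("pics/top_end.png",t[:,:,::-1])
E
```

```text
[0.35023464 0.30395804 0.33732692]
bottle px [416. 109.] cap [0.4546 0.2366 0.094 ] body [0.4528 0.2333 0.0519] [0.094 0.107 0.012] maxz 0.121
bottle px [242. 109.] cap [0.4241 0.3909 0.094 ] body [0.4249 0.3913 0.052 ] [0.095 0.096 0.012] maxz 0.121
bottle px [553. 227.] cap [0.3671 0.0711 0.0779] body [0.3673 0.0733 0.052 ] [0.033 0.029 0.012] maxz 0.087
-25.271550458888623
-17.253963458365906
```

View pics/v_end.png

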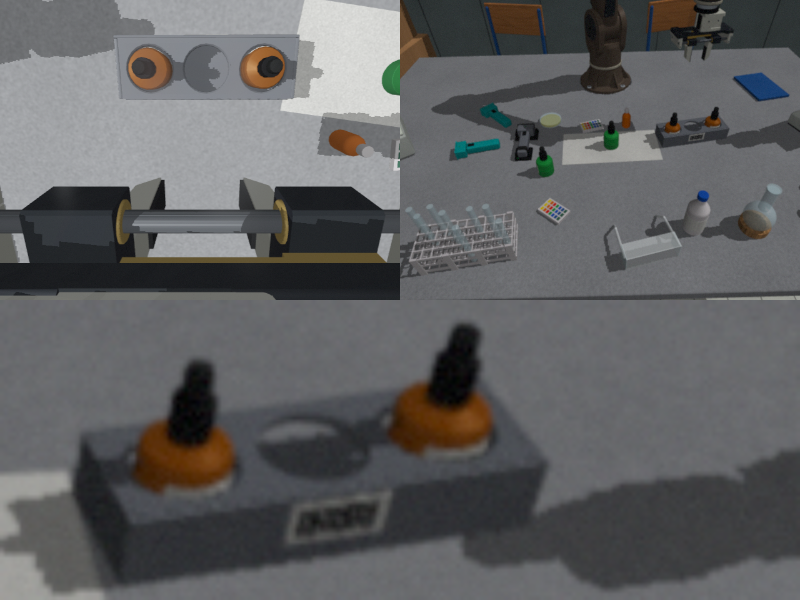

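Both bottles stand in wells 1 and 3 at equal height (top at 121 mm), with their labels facing the stand's label side. The scanner is docked, and the robot is clear of everything.

```bash
python3 -c "
from cell import arm
print(arm.sign_off())"
```

```text
the job is handed in; nothing more can be done
None
```

I scanned the stand's label and both amber bottles' labels, put the scanner back in its cradle, and placed both bottles in the stand. The job was handed in at about 37 s.

- **Scans:** I scanned the stand, then bottle 1, then bottle 3. Place 2 held a green look-alike, so there was no bottle 2. Each scan was held for at least 1.8 s, with the window about 55 mm from the label and the beam about 2 mm or less from the label's estimated centre. The robot gives no read signal, so I judged the scans from the geometry alone.
- **Scanner:** The wrist camera showed it docked within about 1 mm of its starting pose, at the same height.
- **Bottles:** Bottle 1 is in well 1 and bottle 3 is in well 3. Both are upright with their tops at 121 mm, where 120 mm is fully down. I turned them to match the stand's label direction within a few degrees and released them. The last scene picture shows both labels on the stand's label side.
- **Disagreements:** Early estimates of bottle 3's position and of the wells differed by 2 to 5 mm between views; I settled these with close wrist views. My first routine for finding the label angle failed on its threshold, so I read the angle from its printed profile. A view of each bottle in the hand then confirmed it.
- **Other things:** I saw no bottle get knocked aside, and I moved none of the other things on the bench.

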